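# Hold the spring clip open over the tide card

## Robot

A 6-joint arm with a two-finger parallel gripper is mounted at the origin on the work surface. World frame = base frame: x ahead of the robot, y to its left, z up, the work surface at z = 0. Lengths are in mm, angles in degrees, forces in N, time in s.
With the tool pointing down it reaches from about 425 to 1125 mm from the base axis. Payload 14.9 kg.
Tool frame: the origin (TCP) lies at the very end of the fingers, on their centre line; the grasp point (between the pads) lies arm.pinch_z behind it (arm.pinch_z is the distance from the TCP to the grasp point, in mm); z points along the fingers, y is the line along which they close (so a half turn about z gives the same grasp; the last joint's range is limited). The gripper opens to 91 mm and grips with 3 to 60 N. Pads are 32 mm wide; open, the fingers measure 118 mm over their backs; the gripper's body (76 mm by 178 mm) begins 60 mm behind the grasp point.
Start: joints at [74.353, 21.709, 99.362, -0, 58.929, -1.908], TCP at [166.262, 679.981, 176.232] pointing down, gripper open.
Joint ranges: [-158.91, 158.91], [-42.39, 125.64], [0.06, 152.35], [-60.88, 240.88], [17.5, 164.5], [-176.32, 176.32]. Speed limits (degrees/s): [108.29, 108.29, 136.94, 180, 180, 180].

## Interface

Orientations are given as a 3x3 rotation matrix whose columns are the frame's x, y, z axes.
In Python, from bench import arm, grab_frame gives the robot as it stands. The module is installed in compiled form; this text tells all that it offers.
- The arm moves only by the tool play_rows, never from a script. Its argument "motion" is a list of rows, each a list of 6 numbers: the shift along the tool's x, y, z as a fraction of full scale, then the turn, a rotation vector about the tool's x, y, z as a fraction of full scale. A call has exactly 5 rows; each row is the pose to reach, as a shift and turn from the pose commanded when the call began, along the tool's axes at that moment; what a row does not reach only later rows make up. Full scale, the value 1, is 0.3 m for a shift and 2 rad for a turn. A row lasts 1/10 s, in which the tool goes at most 50 mm and 8.59 degrees, less where a joint would pass 70% of its speed; a pose out of reach is approached as far as the arm can. A call with a number of a shift or a turn outside -1 to 1 is refused whole. A call with a gripper value outside its range is refused whole. "claw" is the opening, from 0 (shut) to 1 (fully open), set as the call begins (left out, the last holds). The fingers move at their own pace and stop on an object; the grip force is fixed at half the most. Time passes only in rows, so rows that repeat a pose let the fingers close, or fill a call up. It gives the time, the measured TCP pose, the force, the opening and the grip force at its end, in the units of the state.
- arm.read_state(): the state, without advancing time (a new reading comes with each control period).
- grab_frame(name): name is "scene" or "side" or "wrist"; returns a dict with "img" (420x560x3 uint8, red, green, blue), "range_z" (420x560 float32, mm along the optical axis (not along the pixel's ray), 0 where there is no reading), "fov_y" (degrees; the focal length in pixels is half the picture's height over the tangent of half this angle, whatever the lens; pixels are square), "cx", "cy" (the principal point, pixels), "dist_coeffs" ([k1, k2, p1, p2, k3] as OpenCV has them; the pictures are not rectified), "position" and "attitude" of the camera in the world. Camera axes: x right, y down, z forward; pixel columns grow to the right and rows downward; lengths in mm; the calibration is good to about 2 mm. A picture is of the moment at which its call begins.
- arm.close_job(): hands the job in; it is judged then, once.
The state is a dict: "time": time; "q": joint angles; "joint_velocities": joint speeds; "joint_torque": joint torques, N m; "position": TCP position; "tool_rot": TCP orientation; "wrist_force": force on the tool from outside, world axes, zero at the start; "torque": the same for the moment, N m; "finger_gap": opening from 0.0 (shut) to 1.0 (fully open); "gripper_force": force on a finger pad.
Only numpy, scipy, OpenCV 4.12 (cv2) and the standard library are available. Lean on these libraries where they do the work, as an engineer would, in place of code of your own. Each camera call takes 0.05 s, during which the arm holds its last target. There are 200 camera calls.

## Task

Fold both flaps of the carton well back past upright so that they lean outward, take the spring clip out by its two levers, and bring it, jaws down, to the tide card: the plain rectangular card standing in an oak block, not the stepped net gauge. Squeeze the levers so the jaws gape wide and lower the clip squarely astride the middle of the card's top edge, well down over it but with the jaws clear of the card on both sides and the card carrying none of it; finish while still holding it there wide open, not clamped and not let go. Do not shove the card or the gauge, and leave the other tackle where it is.

Things in the scene. Friction and masses are not known exactly. Their poses are not given: they have to be found in the camera images.
- carton: open-topped cardboard carton fixed to the table, 200 (its x) x 150 (its y) x 105 mm high, walls and floor 4 mm; origin under its centre, z up. Two stiff-hinged flaps lie along its long sides (+y and -y) and the clip stands inside near the middle
- flap_left (a joint): angle of the flap hinged on the +y wall, rad: 0 = lying flat inward; pi/2 = upright; up to 2.5 = leaning outward. 188 mm long, 52 mm from hinge to free edge, 3 mm thick. Starts at 0.65 to 1.05; hinge friction holds it where it is left, under 2 N moves it. Pushed level on its edge while low it can jam against the finger: lift as it swings
- flap_right (a joint): the same for the flap hinged on the top of the -y wall; closed, the two free edges would be 43 mm apart
- flap_left_edge (a point): middle of the free edge of the +y flap; the hinge line is at y = +73.5 mm, z = 106.5 mm in the carton's frame
- flap_right_edge (a point): middle of the free edge of the -y flap; hinge line at y = -73.5 mm, z = 106.5 mm in the carton's frame
- clip: aluminium spring clip (95 g), 40 mm wide (y), standing jaws down on the carton floor: two halves, on -x and +x, about a pivot barrel 52 mm above the feet. This is the -x half; origin at rest: between the shut lips at the feet, z up. Above the pivot two flat levers 40 mm long splay 0.3 rad each; at rest their tops are 86 mm above the feet, 50 mm apart outside. Squeeze them along x
- clip_lever (a joint): how far the clip is opened, rad: 0 = shut by its spring, 0.6 = stop, wide open, each half turned 0.3: lips 31 mm apart, levers parallel, outer faces 28 mm apart, reaching from the pivot to 40 mm above it. The squeeze is 5 N at first, 10 to 18 N at the stop; it springs shut when let go. Levers grip flush when squeezed to the stop
- clip_pivot (a point): centre of the clip's pivot barrel
- lip_a (a point): middle of the inner bottom edge of the jaw of the clip's -x half; wide open it lies 50 mm below the pivot and 15 mm to its side of it
- lip_b (a point): the same on the jaw of the +x half; coincides with lip_a when shut
- card_stand: the tide card: a stiff plain rectangular card 4 mm thick (x), 100 mm wide (y), standing upright in an oak block 60 x 120 x 40 mm high fixed to the table; origin under the block's centre, card face normal along x, z up
- card_edge (a point): middle of the card's top edge, 150 mm above the table; axes as card_stand
- gauge_stand: NOT the card: pine net gauge, 9 mm thick, stepped narrower upward (92, 72, 52, 32 mm wide), 147 mm high, in the same kind of oak block, fixed; origin under the block's centre
- ferrule: bystander: brass rod ferrule standing upright, 22 mm across, 55 mm high; origin at the foot
- lure_tin: bystander: dull flat tin 78 x 113 x 32 mm; origin at the middle of its underside
- tongs: bystander: flat aluminium fish tongs, 190 mm long, 11 mm high; origin near the middle, underside
- float: bystander: cork float standing upright, 52 mm across, 90 mm high; origin at the foot
- sinker: bystander: dark lead sinker, 42 mm across, 50 mm high; origin at the foot
Not all that is in view belongs to the job. Leave any pink look-alike of the carton alone.

How it is judged (in metres and radians):
On the way, in this order (a step that is already met when the one before it is completed fails the run):
1. both carton flaps folded back past upright (value of joint each of flap_left, flap_right above 1.75 rad), for 0.2 s.
2. the clip held in the fingers and lifted clear of the carton (contact force between the fingers and clip above 2 N and height (world z) of clip_pivot above 0.165 m), for 0.2 s.
At the end, for the whole second after the job is handed in: Flaps beyond 1.75 rad; clip held in the fingers, opened beyond 0.42 rad, a lip each side of the card (over 4 mm from its mid-plane), 10 to 42 mm below its top edge, within 32 mm of its middle, square within 0.26 rad, at rest, pressing on the card under 1.5 N (all of step 1 and value of joint clip_lever above 0.42 rad and contact force between the fingers and clip above 2 N and ((x of lip_a in the frame of card_edge below -0.004 m and x of lip_b in the frame of card_edge above 0.004 m) or (x of lip_a in the frame of card_edge above 0.004 m and x of lip_b in the frame of card_edge below -0.004 m)) and z of lip_a in the frame of card_edge between -0.042 and -0.01 m and z of lip_b in the frame of card_edge between -0.042 and -0.01 m and y of clip_pivot in the frame of card_edge between -0.032 and 0.032 m and angle between the y axis of clip and the y axis of card_stand, either way round below 0.26 rad and contact force between clip and card_stand below 1.5 N and linear speed of clip below 0.03 m/s); the arm keeps its last pose, push and grip.
It fails at once if the card or its block is pushed hard (over 15 N) (contact force between card_stand and anything else above 15 N).
It fails at once if the net gauge or its block is pushed hard (over 15 N) (contact force between gauge_stand and anything else above 15 N).
It fails at once if a bystander is shifted by more than 30 mm (distance of any of ferrule, lure_tin, tongs, float, sinker from where it was at the start of the episode above 0.03 m).
It also fails if it takes over 61 s, if anything falls off the work surface, if the arm or the gripper's body presses on something with over 40 N, if the wrist force passes 120 N, or if a joint passes its speed limit or range.

## Working session

There is one attempt and no reset: what is moved stays moved. The work goes in short steps, Python scripts to look and compute and a tool call to move; the robot and the scene stay as the last step left them, time stands still between calls to the robot, and variables do not carry over. Pictures are saved under pics/ and viewed, at most 10 in all, crops included, and the job is handed in when it is done.

Besides the shell and the picture viewer there is one more tool, called after "Call:" as name(argument=value, ...), one argument or row to a line, values as JSON. play_rows: Moves the arm, as the interface text tells. Its arguments: {"type":"object","properties":{"motion":{"type":"array"},"claw":{"type":"number"}},"required":["motion"]}

```bash
mkdir -p pics
cat > h.py <<'E'
import numpy as np, cv2
from bench import arm, grab_frame
def pts(f):
    H,W=f["range_z"].shape
    fl=H/2/np.tan(np.radians(f["fov_y"])/2)
    K=np.array([[fl,0,f["cx"]],[0,fl,f["cy"]],[0,0,1]])
    u,v=np.meshgrid(np.arange(W),np.arange(H))
    p=cv2.undistortPoints(np.stack([u,v],-1).reshape(-1,1,2).astype(np.float64),K,np.array(f["dist_coeffs"],float)).reshape(H,W,2)
    z=f["range_z"].astype(float)
    c=np.dstack([p[...,0]*z,p[...,1]*z,z])
    w=c@np.array(f["attitude"]).T+np.array(f["position"])
    w[z==0]=np.nan
    return w
def save(n,im): cv2.imwrite("pics/"+n,im[...,::-1])
E
python3 - <<'E'
from h import *
fs={n:grab_frame(n) for n in("scene","side","wrist")}
np.save("f.npy",fs,allow_pickle=True)
a=np.hstack([fs["scene"]["img"],fs["side"]["img"]])
save("a.png",fs["scene"]["img"]); save("b.png",fs["side"]["img"])
for n in fs: print(n,fs[n]["position"],np.array(fs[n]["attitude"])[:,2],fs[n]["fov_y"])
print(arm.pinch_z,arm.read_state())
E
```

```text
scene [1070.55404145  657.5203983   720.63186348] [-0.55640331 -0.605889   -0.56860696] 50.40016807219457
side [ 235.70676098 -716.28195334  845.81742067] [ 0.26557632  0.69640934 -0.66669577] 46.26368698711721
wrist [101.74775682 693.82766198 383.83366634] [ 0.22747937 -0.05632488 -0.97215258] 68.11297701138093
18.8 {'time': 0.15, 'q': array([ 7.43528566e+01,  2.17316034e+01,  9.93869570e+01,  1.11494325e-04,
        5.89287998e+01, -1.90768809e+00]), 'joint_velocities': array([ 0.00274376, -0.0900962 , -0.1727971 ,  0.00807868,  0.05909826,
       -0.00327829]), 'joint_torque': array([ 7.61148090e-05, -7.64110279e+01, -4.34659016e+01,  6.51003490e-02,
        4.10144997e-02, -5.53392579e-05]), 'position': array([166.16953452, 679.65759626, 175.74741602]), 'tool_rot': array([[-9.71385555e-01,  2.37508006e-01, -2.24546373e-04],
       [ 2.37508111e-01,  9.71385230e-01, -7.95507691e-04],
       [ 2.91815847e-05, -8.26076265e-04, -9.99999658e-01]]), 'wrist_force': array([-0.28777693,  0.23018237,  0.39330646]), 'torque': array([-0.01260806, -0.00649306, -0.02474421]), 'gripper_force': 0.0, 'finger_gap': 0.9982091446423267}
```

View pics/a.png

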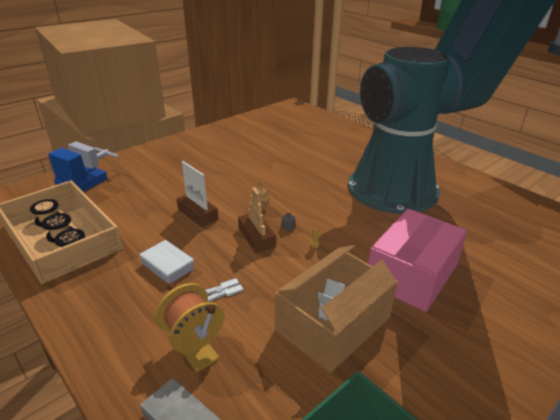

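View pics/b.png

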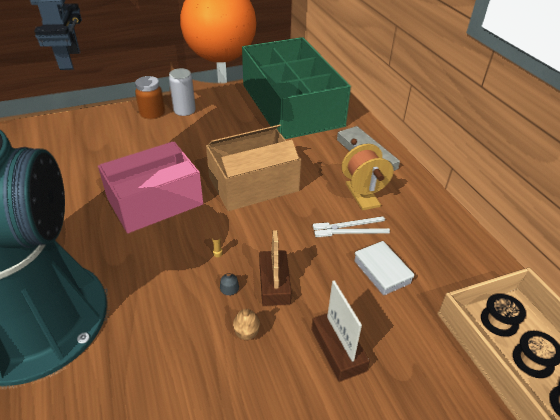

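The scene view shows the carton at about (335,305), the clip in it at (330,295), the card at (195,188) and the gauge at (258,215). In the side view they are at carton (253,165), card (343,325) and gauge (275,265).

Run:
```python
from h import *
fs=np.load("f.npy",allow_pickle=True).item()
P=[];C=[]
for n in fs:
    w=pts(fs[n]); P.append(w.reshape(-1,3)); C.append(fs[n]["img"].reshape(-1,3))
P=np.vstack(P);C=np.vstack(C)
# top-down: x 200..1000 up? cols=y from 600 to -500 , rows=x
x0,y0,s=150,560,1.5   # 1.5 mm/px
m=np.isfinite(P[:,0])&(P[:,2]>-20)&(P[:,2]<260)
P=P[m];C=C[m]
o=np.argsort(P[:,2]);P=P[o];C=C[o]
r=((900-P[:,0])/s).astype(int);c=((y0-P[:,1])/s).astype(int)
k=(r>=0)&(r<500)&(c>=0)&(c<660)
im=np.zeros((500,660,3),np.uint8);im[r[k],c[k]]=C[k]
for y in range(-400,561,100): cv2.putText(im,str(y),(int((y0-y)/s),12),0,.4,(255,255,255))
for x in range(200,900,100): cv2.putText(im,str(x),(0,int((900-x)/s)),0,.4,(255,255,255))
save("top.png",im)
for n,q in {"scene":[(335,305),(330,295),(195,188),(205,183),(258,200),(290,222),(315,240),(165,262),(225,290)],"side":[(253,165),(343,325),(345,300),(275,240),(230,285),(245,325),(217,245),(385,265)]}.items():
    w=pts(fs[n]); 
    for u,v in q: print(n,u,v,w[v,u].round())
```

```text
scene 335 305 [611. 302. 131.]
scene 330 295 [540. 231.  56.]
scene 195 188 [ 544. -270.   88.]
scene 205 183 [ 430. -406.   -1.]
scene 258 200 [490. -65. 126.]
scene 290 222 [396. -47.  26.]
scene 315 240 [399.  50.  23.]
scene 165 262 [ 733. -115.   30.]
scene 225 290 [669.  32.   7.]
side 253 165 [529. 189. 117.]
side 343 325 [ 538. -283.   97.]
side 345 300 [ 541. -272.  153.]
side 275 240 [479. -93. 149.]
side 230 285 [386. -78.  32.]
side 245 325 [ 381. -199.   60.]
side 217 245 [391.  38.  36.]
side 385 265 [ 716. -143.   36.]
```

View pics/top.png

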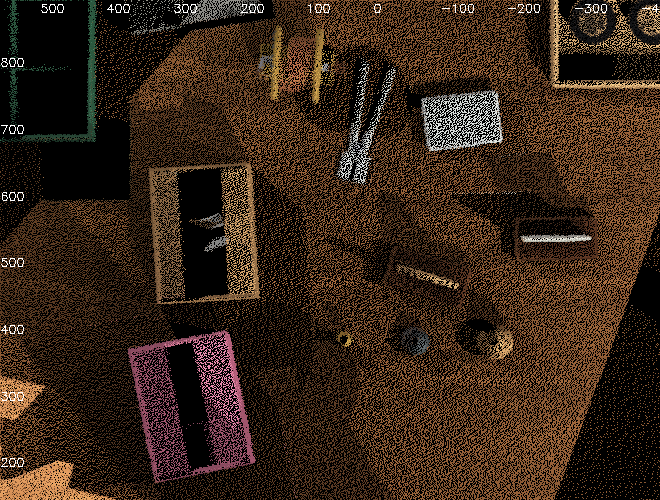

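The fused top view shows the carton centre near (550,253), with its long axis along world x. The clip levers stand at x≈575 and x≈535, y≈255. The card centre is near (540,-267) with its normal along x, and the gauge is near (482,-77).

```bash
cat >> h.py <<'E'
def cloud(fs,names=("scene","side","wrist")):
    P=np.vstack([pts(fs[n]).reshape(-1,3) for n in names]);C=np.vstack([fs[n]["img"].reshape(-1,3) for n in names])
    m=np.isfinite(P[:,0]); return P[m],C[m].astype(int)
def box(P,lo,hi):
    m=np.all((P>lo)&(P<hi),1); return m
E
python3 - <<'E'
from h import *
np.set_printoptions(precision=3,suppress=True)
fs=np.load("f.npy",allow_pickle=True).item()
P,C=cloud(fs)
# carton walls
m=box(P,(430,160,15),(670,360,104)); Q=P[m]
rim=P[box(P,(430,160,98),(670,360,110))]
for nm,q in(("walls",Q),("rim",rim)):
    print(nm,len(q),cv2.minAreaRect(q[:,:2].astype(np.float32)))
print("per cam floor",[np.nanmedian(cloud(fs,(n,))[0][box(cloud(fs,(n,))[0],(400,60,-15),(450,150,15)),2]) for n in ("scene","side")])
R=cv2.minAreaRect(Q[:,:2].astype(np.float32))
# wall faces
for n in fs:
    p,c=cloud(fs,(n,)); q=p[box(p,(430,160,20),(670,360,95))]
    if len(q)==0: continue
    # histogram in x and y
    h=np.histogram(q[:,1],np.arange(160,360,10))[0]; print(n,"y",h)
    h=np.histogram(q[:,0],np.arange(430,670,10))[0]; print(n,"x",h)
# clip: grayish inside
g=(C.max(1)-C.min(1)<35)&box(P,(470,210,3),(630,300,115))
q=P[g];print("clip",len(q),q.min(0),q.max(0))
for n in fs:
    p,c=cloud(fs,(n,)); g=(c.max(1)-c.min(1)<35)&(c.mean(1)>70)&box(p,(470,190,3),(630,310,115)); q=p[g]
    print(n,len(q))
    if len(q)>10:
        for lo in range(0,110,10):
            s=q[(q[:,2]>=lo)&(q[:,2]<lo+10)]
            if len(s)>3: print(lo,len(s),s.min(0),s.max(0))
# card
for n in("scene","side"):
    p,c=cloud(fs,(n,)); q=p[box(p,(490,-350,60),(600,-190,170))]
    print("card",n,len(q),q.min(0),q.max(0)); vx=cv2.fitLine(q[:,:2].astype(np.float32),cv2.DIST_HUBER,0,.01,.01).ravel(); print(vx,np.degrees(np.arctan2(vx[1],vx[0])))
    print(np.percentile(q[:,1],[.5,99.5]),np.percentile(q[:,2],99))
    q=p[box(p,(480,-360,10),(600,-180,37))];q2=p[box(p,(480,-360,34),(600,-180,45))]
    print("block",cv2.minAreaRect(q2[:,:2].astype(np.float32)))
E
```

```text
walls 9089 ((549.7359619140625, 253.54998779296875), (204.96446228027344, 160.39369201660156), 3.706129312515259)
rim 1558 ((549.7938232421875, 252.9773406982422), (203.44281005859375, 155.8386993408203), 3.3996572494506836)
per cam floor [np.float64(-1.3460708192495758), np.float64(2.2168311601814708)]
scene y [  0 212 830 186 191 220 291 286 248 139 109 110 112 116 117 120 827 718
   0]
scene x [  0  27 622 115 107  99 108 111 121 170 281 170 130 186 225 133 132 118
 116 108  97 987 669]
side y [  1 866 863  27  28  27  28  22  27  26  26  22  23  26  24  69 571 115
   0]
side x [  0 216 224 123 152 153 123 125 122 122 125 120 124 114 117 125 110 119
 114 114 115 111  23]
clip 444 [522.418 215.435   3.278] [579.62  260.398  91.516]
scene 446
0 22 [533.996 197.849   3.035] [564.567 245.044   9.744]
10 23 [558.776 226.124  10.964] [564.961 242.088  19.643]
20 16 [561.52  224.362  20.216] [564.415 234.548  29.529]
30 8 [560.998 223.54   30.284] [564.351 229.619  39.979]
40 4 [562.61  225.807  40.829] [563.207 230.768  44.937]
50 37 [536.097 219.366  51.956] [569.973 240.559  59.465]
60 81 [532.31  217.309  60.198] [574.251 245.511  69.897]
70 102 [527.622 215.435  70.01 ] [577.911 253.154  79.899]
80 139 [522.418 216.013  80.054] [579.62  260.398  89.96 ]
90 14 [524.314 218.599  90.162] [578.152 259.187  91.516]
side 0
wrist 0
card scene 600 [ 539.848 -326.582   60.307] [ 547.648 -220.553  150.366]
[   0.016   -1.     544.566 -271.687] -89.107056
[-325.387 -222.301] 149.42949906708927
block ((545.1988525390625, -273.52569580078125), (62.495201110839844, 126.18951416015625), 1.812791109085083)
card side 1208 [ 537.201 -326.16    60.013] [ 545.589 -222.75   154.217]
[   0.029   -1.     539.735 -278.38 ] -88.353584
[-325.493 -224.694] 153.1669302798544
block ((540.9180908203125, -274.62042236328125), (61.82589340209961, 121.84293365478516), 1.3193415403366089)
```

Add to h.py:
```python
from scipy.spatial.transform import Rotation as Ro
def to(p,yaw):
    """tool shift (fraction) and turn (fraction) to TCP p with tool y at yaw deg from world x, pointing down"""
    s=arm.read_state();R=s["tool_rot"];a=np.radians(yaw)
    y=np.array([np.cos(a),np.sin(a),0]);z=np.array([0,0,-1.]);T=np.c_[np.cross(y,z),y,z]
    d=R.T@(np.array(p)-s["position"]);r=Ro.from_matrix(R.T@T).as_rotvec()
    print("t",s["time"],"pos",s["position"].round(1),"shift",(d/300).round(3),"turn",(r/2).round(4),"F",s["wrist_force"].round(1),"gap",round(s["finger_gap"],3),"gf",s["gripper_force"])
```

```text
(no output)
```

Call:
play_rows(
  motion=[
    [-0.13,-0.09,-0.02,0,0,0.07],
    [-0.27,-0.18,-0.04,0,0,0.14],
    [-0.4,-0.27,-0.06,0,0,0.21],
    [-0.54,-0.36,-0.08,0,0,0.28],
    [-0.67,-0.45,-0.1,0,0,0.35],
  ],
  claw=0,
)

```text
time: 0.65
position: [330.5, 499.4, 206.4]
tool_rot: [[-0.585, 0.811, -0.0], [0.811, 0.585, -0.0], [-0.0, -0.0, -1.0]]
wrist_force: [0.3, 0.4, 0.7]
finger_gap: 0.586
gripper_force: 0.0
```

```bash
python3 -c "
from h import *
to((550,253,215),3.5);print(arm.read_state()['q'])"
```

```text
t 0.65 pos [330.5 499.4 206.4] shift [-1.094  0.112 -0.029] turn [-0.000e+00  1.000e-04  2.822e-01] F [0.3 0.4 0.7] gap 0.586 gf 0.0
[ 5.42799684e+01  1.06843714e+01  1.10316195e+02 -3.40406851e-03
  5.90060208e+01  1.84483492e+01]
```

Call:
play_rows(
  motion=[
    [-0.16,0.015,0,0,0,0.07],
    [-0.32,0.03,-0.01,0,0,0.14],
    [-0.48,0.05,-0.02,0,0,0.21],
    [-0.64,0.065,-0.03,0,0,0.28],
    [-0.8,0.08,-0.03,0,0,0.282],
  ],
)

```text
time: 1.15
position: [491.6, 319.9, 215.7]
tool_rot: [[-0.062, 0.998, 0.001], [0.998, 0.062, 0.0], [0.0, 0.001, -1.0]]
wrist_force: [0.2, 0.6, -0.3]
finger_gap: 0.157
gripper_force: 0.0
```

Run:
```python
from h import *
to((550,253,215),3.5)
f=grab_frame("wrist");np.save("w.npy",f,allow_pickle=True);save("w.png",f["img"])
```

```text
t 1.15 pos [491.6 319.9 215.7] shift [-0.234  0.181  0.002] turn [ 0.0003 -0.0002  0.0003] F [ 0.2  0.6 -0.3] gap 0.157 gf 0.0
```

View pics/w.png

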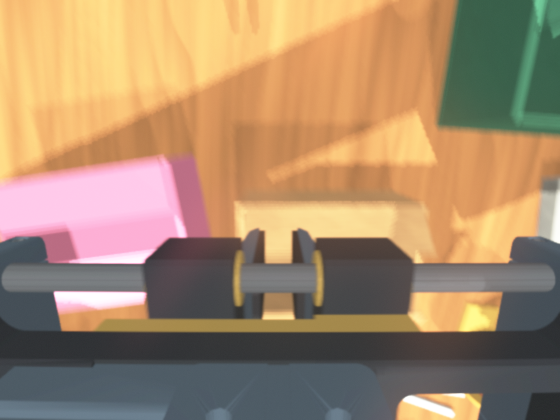

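The wrist view shows only the +y side of the carton at (330,230), with the fingers blocking the rest. I'll take the flap angles and the clip pose from the fixed cameras.

Run:
```python
from h import *
np.set_printoptions(precision=3,suppress=True)
fs=np.load("f.npy",allow_pickle=True).item()
a=np.radians(3.5);R=np.array([[np.cos(a),-np.sin(a)],[np.sin(a),np.cos(a)]])
for n in("scene","side"):
    p,c=cloud(fs,(n,)); q=p.copy();q[:,:2]=(p[:,:2]-[550,253])@R
    for s in(1,-1):
        k=box(q,(-80,-75 if s<0 else 5,115),(80,-5 if s<0 else 75,170))
        e=q[k]
        if len(e)<30: continue
        l=np.polyfit(e[:,1],e[:,2],1); print(n,s,len(e),"edge z",np.percentile(e[:,2],99),"y",e[:,1].min(),e[:,1].max(),"angle",np.arctan(abs(l[0])))
    k=box(q,(-40,-50,62),(40,50,98))&(c.max(1)-c.min(1)<35)&(c.mean(1)>70)
    e=q[k]
    for s in(1,-1):
        g=e[e[:,0]*s>0]
        if len(g)>20:
            A=np.c_[g[:,1],g[:,2],np.ones(len(g))];r=np.linalg.lstsq(A,g[:,0],rcond=None)[0]
            print(n,"lever",s,len(g),"x=",r,"at z90",r[1]*90+r[2],"y",np.percentile(g[:,1],[2,98]),g[:,2].max())
to((550,253,113),3.5)
```

```text
scene 1 1403 edge z 142.07439622712894 y 35.33011683201016 69.31250455351844 angle 0.7287647058567794
scene -1 443 edge z 139.34378306222902 y -62.651107638904136 -29.397019868518647 angle 0.6318508274624953
scene lever 1 98 x= [-0.278  0.269 -2.58 ] at z90 21.651615249602504 y [-25.307   3.834] 90.95441138158014
scene lever -1 226 x= [-0.272 -0.324  3.12 ] at z90 -26.053818708319934 y [-35.101  -0.149] 91.5157461302856
side 1 182 edge z 147.27396672423282 y 31.668266839984142 66.61303547140454 angle 0.778655759830202
side -1 1067 edge z 142.60850267691208 y -70.95126866491894 -28.694056051958977 angle 0.6239061039646813
t 1.2 pos [495.1 315.9 215.5] shift [-0.221  0.169  0.342] turn [0.001 0.    0.001] F [ 2.7 -3.8  0.1] gap 0.108 gf 0.0
```

Call:
play_rows(
  motion=[
    [-0.1,0.08,0,0,0,0],
    [-0.21,0.17,0,0,0,0],
    [-0.21,0.17,0.08,0,0,0],
    [-0.21,0.17,0.2,0,0,0],
    [-0.21,0.17,0.34,0,0,0],
  ],
)

```text
time: 1.7
position: [546.3, 262.0, 113.0]
tool_rot: [[-0.066, 0.998, 0.002], [0.998, 0.066, 0.001], [0.001, 0.002, -1.0]]
wrist_force: [-0.5, 0.5, -0.1]
finger_gap: 0.002
gripper_force: 0.0
```

```bash
python3 -c "
from h import *
to((549.8,256,113),3.5)"
```

```text
t 1.7 pos [546.3 262.  113. ] shift [-0.021  0.01  -0.   ] turn [ 0.001  -0.0004  0.0027] F [-0.5  0.5 -0.1] gap 0.002 gf 0.0
```

Call:
play_rows(
  motion=[
    [0.04,0,-0.015,0,0,0],
    [0.09,0,-0.035,0,0,0],
    [0.14,0,-0.055,0,0,0],
    [0.2,0,-0.07,0,0,0],
    [0.255,0,-0.075,0,0,0],
  ],
)

```text
time: 2.2
position: [541.1, 341.0, 138.2]
tool_rot: [[-0.068, 0.998, 0.003], [0.998, 0.068, 0.002], [0.002, 0.003, -1.0]]
wrist_force: [-0.8, -0.5, -0.2]
finger_gap: 0.007
gripper_force: 0.0
```

```bash
python3 -c "
from h import *
to((549.8,256,113),3.5)"
```

```text
t 2.2 pos [541.1 341.  138.2] shift [-0.285  0.009  0.084] turn [ 0.0015 -0.0008  0.0033] F [-0.8 -0.5 -0.2] gap 0.007 gf 0.0
```

Call:
play_rows(
  motion=[
    [-0.12,0,0,0,0,0],
    [-0.26,0.005,0.03,0,0,-0.002],
    [-0.29,0.01,0.084,0,0,-0.002],
    [-0.33,0.01,0.07,0,0,-0.002],
    [-0.37,0.01,0.05,0,0,-0.002],
  ],
)

```text
time: 2.7
position: [550.8, 228.0, 121.2]
tool_rot: [[-0.072, 0.997, -0.001], [0.997, 0.072, -0.0], [-0.0, -0.001, -1.0]]
wrist_force: [0.4, -0.0, 0.2]
finger_gap: 0.005
gripper_force: 0.0
```

```bash
python3 -c "
from h import *
to((555,168,138),3.5)"
```

```text
t 2.7 pos [550.8 228.  121.2] shift [-0.2   -0.    -0.056] turn [-0.0003  0.      0.0053] F [ 0.4 -0.   0.2] gap 0.005 gf 0.0
```

Call:
play_rows(
  motion=[
    [-0.05,0,-0.02,0,0,0],
    [-0.1,0,-0.04,0,0,0],
    [-0.15,0,-0.055,0,0,0],
    [-0.2,0,-0.056,0,0,0],
    [-0.21,0,-0.056,0,0,0],
  ],
)

```text
time: 3.2
position: [555.4, 163.3, 137.8]
tool_rot: [[-0.07, 0.998, 0.0], [0.998, 0.07, -0.0], [-0.0, 0.0, -1.0]]
wrist_force: [-0.4, 0.3, -1.1]
finger_gap: 0.008
gripper_force: 0.0
```

Call:
play_rows(
  motion=[
    [0,0,-0.15,0,0,0],
    [-0.15,0,-0.32,0,0,0],
    [-0.3,0,-0.42,0,0,0],
    [-0.45,0,-0.45,0,0,0],
    [-0.5,0,-0.45,0,0,0],
  ],
  claw=1,
)

```text
time: 3.7
position: [566.7, 13.1, 274.8]
tool_rot: [[-0.07, 0.998, 0.003], [0.998, 0.07, -0.0], [-0.0, 0.003, -1.0]]
wrist_force: [0.1, 0.2, -1.0]
finger_gap: 0.413
gripper_force: 0.0
```

Run:
```python
from h import *
to((550,243,180),19)
fs={n:grab_frame(n) for n in("scene","side","wrist")}
np.save("f2.npy",fs,allow_pickle=True)
save("c.png",np.vstack([np.hstack([cv2.resize(fs["scene"]["img"][200:400,230:430],(400,400)),cv2.resize(fs["side"]["img"][80:230,180:330],(400,400))])]))
```

```text
t 3.7 pos [566.7  13.1 274.8] shift [ 0.768 -0.003  0.316] turn [ 0.0014  0.0004 -0.1306] F [ 0.1  0.2 -1. ] gap 0.413 gf 0.0
```

View pics/c.png

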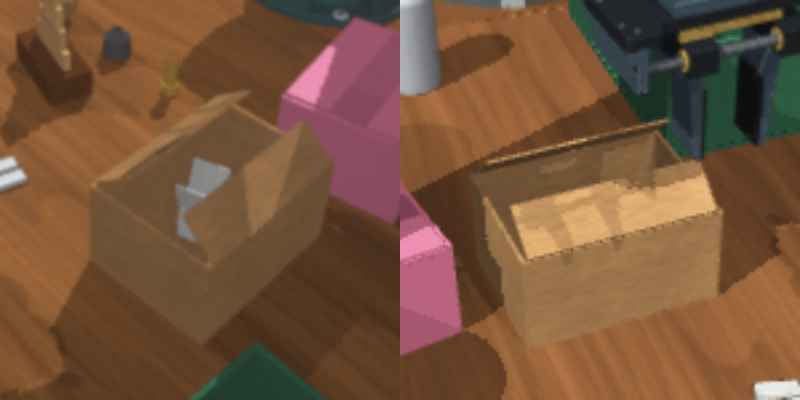

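The +y flap looks lower than it should be in both crops, so I'll measure both flap angles.

```bash
cat > m.py <<'E'
from h import *
import sys
np.set_printoptions(precision=3,suppress=True)
fs=np.load(sys.argv[1],allow_pickle=True).item()
a=np.radians(3.5);R=np.array([[np.cos(a),-np.sin(a)],[np.sin(a),np.cos(a)]])
for n in fs:
    p,c=cloud(fs,(n,)); q=p.copy();q[:,:2]=(p[:,:2]-[550,253])@R
    br=(c[:,0]-c[:,2]>25)
    for s in(1,-1):
        k=box(q,(-80,-140 if s<0 else 10,115),(80,-10 if s<0 else 140,165))&br
        e=q[k]
        if len(e)<30: continue
        l=np.polyfit(e[:,2],e[:,1],1); print(n,s,len(e),"ztop",np.percentile(e[:,2],99),"y",np.percentile(e[:,1],[1,99]),"angle",np.pi/2+np.arctan(l[0]*s))
    k=box(q,(-40,-50,65),(40,50,98))&(c.max(1)-c.min(1)<35)&(c.mean(1)>70)
    e=q[k]
    for s in(1,-1):
        g=e[e[:,0]*s>0]
        if len(g)>20:
            A=np.c_[g[:,1],g[:,2],np.ones(len(g))];r=np.linalg.lstsq(A,g[:,0],rcond=None)[0]
            print(n,"lever",s,len(g),"x=",r,"at z90",r[1]*90+r[2],"y",np.percentile(g[:,1],[2,98]),g[:,2].max())
E
python3 m.py f2.npy
```

```text
scene 1 1385 ztop 141.92076387478082 y [37.227 67.728] angle 0.7529369716935732
scene -1 442 ztop 139.34875622710572 y [-61.255 -29.606] angle 0.6397533519885454
scene lever 1 93 x= [-0.247  0.227  1.316] at z90 21.7423195764672 y [-25.289   4.806] 90.46871048481944
scene lever -1 206 x= [-0.273 -0.313  2.219] at z90 -25.90647484660717 y [-35.476  -0.377] 92.84821950326
side 1 190 ztop 147.0960546344006 y [33.152 65.772] angle 0.7851546899874995
side -1 1081 ztop 141.8079093662187 y [-69.509 -30.763] angle 0.6758701004534069
wrist -1 5418 ztop 135.3205756934448 y [-66.129 -40.289] angle 0.6555655564754663
```

Run:
```python
from h import *
fs=np.load("f2.npy",allow_pickle=True).item()
s=arm.read_state();print(s["position"])
w=pts(fs["side"])
for v in range(110,142,4): print(v,[tuple(w[v,u].round().astype(int)) if np.isfinite(w[v,u,0]) else 0 for u in (286,289,291,311)], fs["side"]["img"][v,289])
P,C=cloud(fs,("side","scene"))
k=box(P,(400,-150,220),(720,200,330)); q=P[k]; print(len(q)); print(q.min(0),q.max(0))
```

```text
[566.0567051   14.00044787 272.75872369]
110 [(np.int64(533), np.int64(0), np.int64(377)), (np.int64(535), np.int64(-8), np.int64(381)), (np.int64(539), np.int64(-7), np.int64(380)), (np.int64(587), np.int64(10), np.int64(360))] [39 49 57]
114 [(np.int64(533), np.int64(1), np.int64(368)), (np.int64(535), np.int64(-8), np.int64(373)), (np.int64(540), np.int64(-6), np.int64(371)), (np.int64(587), np.int64(8), np.int64(353))] [40 50 57]
118 [(np.int64(534), np.int64(1), np.int64(360)), (np.int64(536), np.int64(-7), np.int64(364)), (np.int64(540), np.int64(-7), np.int64(363)), (np.int64(587), np.int64(6), np.int64(345))] [46 57 65]
122 [(np.int64(534), np.int64(3), np.int64(350)), (np.int64(537), np.int64(-6), np.int64(355)), (np.int64(540), np.int64(-7), np.int64(354)), (np.int64(587), np.int64(6), np.int64(337))] [44 54 62]
126 [(np.int64(535), np.int64(4), np.int64(340)), (np.int64(536), np.int64(-8), np.int64(347)), (np.int64(541), np.int64(-6), np.int64(345)), (np.int64(587), np.int64(4), np.int64(329))] [41 51 60]
130 [(np.int64(536), np.int64(5), np.int64(331)), (np.int64(537), np.int64(-8), np.int64(339)), (np.int64(541), np.int64(-7), np.int64(337)), (np.int64(587), np.int64(4), np.int64(320))] [38 47 53]
134 [(np.int64(536), np.int64(5), np.int64(322)), (np.int64(537), np.int64(-8), np.int64(330)), (np.int64(542), np.int64(-6), np.int64(327)), (np.int64(792), np.int64(421), np.int64(0))] [56 69 79]
138 [(np.int64(710), np.int64(422), np.int64(4)), (np.int64(538), np.int64(-6), np.int64(319)), (np.int64(541), np.int64(-7), np.int64(319)), (np.int64(782), np.int64(399), np.int64(3))] [56 64 60]
376
[534.28882995 -11.01806242 310.57295735] [599.22762855  35.43711906 329.95245615]
```

Run:
```python
from h import *
np.set_printoptions(precision=1,suppress=True)
s=arm.read_state();print(s["position"],s["finger_gap"],s["q"])
fs={n:grab_frame(n) for n in("scene","side","wrist")}
np.save("f3.npy",fs,allow_pickle=True)
for n in fs:
    P,C=cloud(fs,(n,))
    k=box(P,(440,-150,225),(700,180,480)); q=P[k]; print(n,len(q))
    if len(q):
        z0=np.percentile(q[:,2],.3);print("lowest",z0)
        for lo in range(225,480,15):
            b=q[(q[:,2]>lo)&(q[:,2]<lo+15)]
            if len(b)>5: print(lo,len(b),b[:,:2].min(0),b[:,:2].max(0))
print("wrist cam",fs["wrist"]["position"])
im=cv2.resize(fs["side"]["img"][40:200,230:390],(600,600)); save("d.png",im)
```

```text
[566.1  14.  272.8] 0.5440588540612642 [ -0.9   3.5 111.1   0.   65.4  -4.9]
scene 4493
lowest 310.31040925610876
300 66 [533.2  -3.4] [601.8  35.4]
315 193 [532.   -3.5] [603.5  36.8]
330 209 [531.3  -3.7] [605.7  36.6]
345 213 [529.   -2.1] [605.8  36.8]
360 205 [529.6  -4.7] [606.6  36.5]
375 161 [483.4 -12.6] [650.5  58.9]
390 666 [483.3 -15.9] [651.7  59.7]
405 636 [476.5 -18.3] [657.4  60.5]
420 1160 [476.6 -18.6] [658.8  60.5]
435 354 [514.1  -7.9] [587.1  45. ]
450 361 [515.   -5.5] [586.2  43.1]
465 269 [516.4 -19.8] [588.2  54.1]
side 4772
lowest 313.5109973362395
300 24 [532.   -2.3] [597.5  30.2]
315 148 [527.6  -5.2] [602.6  34.8]
330 169 [525.9  -5.9] [604.1  33. ]
345 185 [524.8  -6.3] [604.7  31.6]
360 193 [524.   -6.3] [605.8  34.7]
375 101 [482.8 -11.5] [641.8  43.5]
390 529 [481.3 -30.1] [648.8  47.8]
405 772 [475.6 -29.1] [656.9  57.9]
420 1596 [474.3 -29.7] [657.   59.9]
435 420 [513.3 -14.1] [642.7  48.6]
450 385 [513.  -12.9] [583.7  34.6]
465 250 [512.7 -12.3] [583.6  35.2]
wrist 86000
lowest 317.08990729486476
300 183 [527.8   9.1] [599.2  34.5]
315 576 [526.3  -3.5] [601.8  34.7]
330 796 [524.2  -4.6] [603.2  34.8]
345 1134 [523.5  -4. ] [604.6  34.9]
360 1038 [523.2   3.2] [604.4  34.8]
375 1440 [481.9 -14. ] [642.7  57.3]
390 16553 [481.7 -11.4] [644.5  57.7]
405 26009 [488.9   4.4] [639.9  56.5]
420 31611 [502.1  19.3] [625.7  48.3]
435 6660 [514.7  31.4] [580.5  42.5]
wrist cam [560.7  79.7 480.2]
```

View pics/d.png

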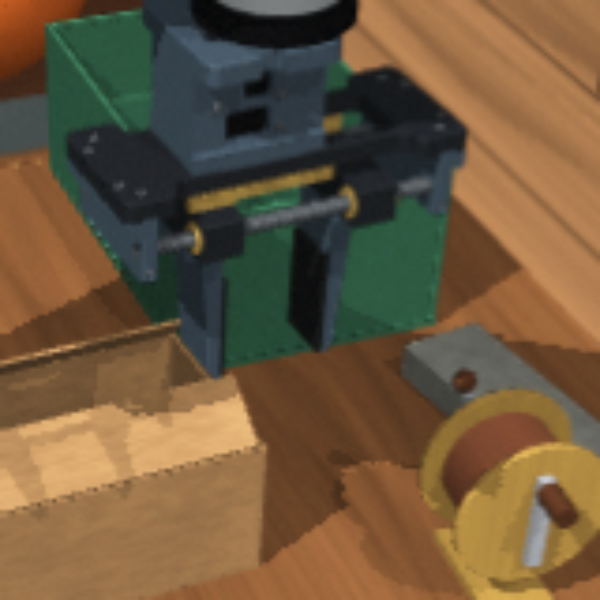

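The side crop shows the fingertips at about (215,370) in the crop. All three cameras put them at z≈311, but the reported TCP is z=273. The real fingertips are therefore about 38 mm above the reported TCP, which explains why the sweeps passed over the flaps. I'll redo the sweeps with this offset.

```bash
python3 - <<'E'
s=open('h.py').read().replace('def to(p,yaw):','OFF=np.array([0,0,38.5])\ndef to(p,yaw):').replace('-s["position"])','-s["position"]-OFF)').replace('"pos",s["position"].round(1)','"tip",(s["position"]+OFF).round(1)')
open('h.py','w').write(s)
E
python3 -c "
from h import *
to((550,256,230),3.5)"
```

```text
t 4.0 tip [565.6  16.1 310.4] shift [0.801 0.006 0.268] turn [-0.0005 -0.0001  0.0052] F [0.6 0.1 0.4] gap 0.674 gf 0.0
```

Call:
play_rows(
  motion=[
    [0.15,0,0,0,0,0],
    [0.3,0,0,0,0,0],
    [0.47,0,0.05,0,0,0],
    [0.63,0,0.12,0,0,0],
    [0.78,0,0.2,0,0,0],
  ],
  claw=0,
)

```text
time: 4.5
position: [549.0, 246.2, 215.0]
tool_rot: [[-0.073, 0.997, 0.001], [0.997, 0.073, 0.0], [0.0, 0.001, -1.0]]
wrist_force: [0.6, -0.3, -0.2]
finger_gap: 0.299
gripper_force: 0.0
```

```bash
python3 -c "
from h import *
to((550,256,113),3.5)"
```

```text
t 4.5 tip [549.  246.2 253.5] shift [0.032 0.005 0.468] turn [ 0.0003 -0.0002  0.0058] F [ 0.6 -0.3 -0.2] gap 0.299 gf 0.0
```

Call:
play_rows(
  motion=[
    [0.02,0.005,0,0,0,0.005],
    [0.02,0.005,0.07,0,0,0.005],
    [0.02,0.005,0.2,0,0,0.005],
    [0.02,0.005,0.33,0,0,0.005],
    [0.02,0.005,0.455,0,0,0.005],
  ],
)

```text
time: 5.0
position: [550.4, 249.6, 77.7]
tool_rot: [[-0.062, 0.998, 0.0], [0.998, 0.062, -0.0], [-0.0, 0.0, -1.0]]
wrist_force: [0.5, -0.6, -1.0]
finger_gap: 0.007
gripper_force: 0.0
```

```bash
python3 -c "
from h import *
to((544.8,338,138),3.5)"
```

```text
t 5.0 tip [550.4 249.6 116.2] shift [ 0.295 -0.    -0.073] turn [0.     0.     0.0005] F [ 0.5 -0.6 -1. ] gap 0.007 gf 0.0
```

Call:
play_rows(
  motion=[
    [0.05,0,0,0,0,0],
    [0.085,0,-0.015,0,0,0],
    [0.12,0,-0.03,0,0,0],
    [0.155,0,-0.045,0,0,0],
    [0.19,0,-0.06,0,0,0],
  ],
)

```text
time: 5.5
position: [548.0, 307.6, 99.1]
tool_rot: [[-0.061, 0.998, 0.002], [0.998, 0.061, 0.001], [0.001, 0.002, -1.0]]
wrist_force: [0.0, 0.1, -0.5]
finger_gap: 0.004
gripper_force: 0.3
```

Call:
play_rows(
  motion=[
    [0.03,0,-0.01,0,0,0],
    [0.06,0,-0.02,0,0,0],
    [0.09,0,-0.02,0,0,0],
    [0.105,0,-0.02,0,0,0],
    [0.105,0,-0.02,0,0,0],
  ],
)

```text
time: 6.0
position: [545.3, 337.9, 102.8]
tool_rot: [[-0.061, 0.998, -0.0], [0.998, 0.061, -0.0], [-0.0, -0.0, -1.0]]
wrist_force: [0.1, -1.0, 0.1]
finger_gap: 0.005
gripper_force: 0.0
```

```bash
python3 -c "
from h import *
to((550.3,248,115),3.5)
fs={n:grab_frame(n) for n in('scene','side')}
np.save('f4.npy',fs,allow_pickle=True)"; python3 m.py f4.npy
```

```text
t 6.0 tip [545.3 337.9 141.3] shift [-0.3   -0.002  0.088] turn [-0.0001  0.      0.0002] F [ 0.1 -1.   0.1] gap 0.005 gf 0.0
scene 1 529 ztop 146.0615709331035 y [ 82.293 111.271] angle 2.32059001975281
scene -1 402 ztop 139.34962317459258 y [-61.583 -30.121] angle 0.6430965944361947
scene lever 1 140 x= [-0.287  0.275 -3.078] at z90 21.711680348952722 y [-24.467  11.793] 91.58209358391491
scene lever -1 230 x= [-0.281 -0.305  1.575] at z90 -25.849355903684337 y [-34.962   1.75 ] 92.37967662006781
side 1 889 ztop 147.97978140415765 y [ 75.666 109.837] angle 2.2701350189332663
side -1 1086 ztop 142.7425523295288 y [-69.021 -31.365] angle 0.6805730816544108
```

Call:
play_rows(
  motion=[
    [-0.1,0,0,0,0,0],
    [-0.2,0,0.01,0,0,0],
    [-0.275,0,0.03,0,0,0],
    [-0.275,0,0.085,0,0,0],
    [-0.275,0,0.085,0,0,0],
  ],
)

```text
time: 6.6
position: [549.4, 254.2, 75.6]
tool_rot: [[-0.06, 0.998, -0.003], [0.998, 0.06, -0.001], [-0.001, -0.003, -1.0]]
wrist_force: [0.1, -0.7, 0.7]
finger_gap: 0.002
gripper_force: 0.0
```

```bash
python3 -c "
from h import *
to((555.5,168,140),3.5)"
```

```text
t 6.6 tip [549.4 254.2 114.1] shift [-0.288  0.003 -0.086] turn [-0.0013  0.0004 -0.0007] F [ 0.1 -0.7  0.7] gap 0.002 gf 0.0
```

Call:
play_rows(
  motion=[
    [-0.05,0,0,0,0,0],
    [-0.08,0,-0.015,0,0,0],
    [-0.11,0,-0.035,0,0,0],
    [-0.14,0,-0.055,0,0,0],
    [-0.17,0,-0.07,0,0,0],
  ],
)

```text
time: 7.1
position: [553.7, 203.5, 99.3]
tool_rot: [[-0.061, 0.998, 0.0], [0.998, 0.061, 0.0], [-0.0, 0.0, -1.0]]
wrist_force: [0.4, 1.0, -0.9]
finger_gap: 0.006
gripper_force: 0.2
```

Call:
play_rows(
  motion=[
    [-0.03,0,-0.01,0,0,0],
    [-0.06,0,-0.02,0,0,0],
    [-0.09,0,-0.02,0,0,0],
    [-0.12,0,-0.02,0,0,0],
    [-0.12,0,-0.02,0,0,0],
  ],
)

```text
time: 7.6
position: [555.7, 167.2, 104.3]
tool_rot: [[-0.06, 0.998, -0.0], [0.998, 0.06, -0.0], [-0.0, -0.0, -1.0]]
wrist_force: [0.4, -0.2, 0.2]
finger_gap: 0.008
gripper_force: 0.0
```

Call:
play_rows(
  motion=[
    [0,0,-0.1,0,0,0],
    [0.03,0,-0.26,0,0,-0.03],
    [0.06,0,-0.38,0,0,-0.07],
    [0.08,0,-0.4,0,0,-0.1],
    [0.08,0,-0.4,0,0,-0.13],
  ],
  claw=1,
)

```text
time: 8.1
position: [555.1, 193.2, 226.5]
tool_rot: [[-0.319, 0.948, 0.003], [0.948, 0.319, 0.001], [-0.0, 0.003, -1.0]]
wrist_force: [0.2, -0.2, -0.2]
finger_gap: 0.41
gripper_force: 0.0
```

```bash
python3 -c "
from h import *
to((550,242,200),19)
fs={n:grab_frame(n) for n in('scene','side','wrist')}
np.save('f5.npy',fs,allow_pickle=True)
save('e.png',np.hstack([cv2.resize(fs['scene']['img'][220:380,250:410],(400,400)),cv2.resize(fs['wrist']['img'],(400,300))[:, :].copy() if 0 else cv2.copyMakeBorder(cv2.resize(fs['wrist']['img'],(400,300)),0,100,0,0,0)]))"; python3 m.py f5.npy
```

```text
t 8.1 tip [555.1 193.2 265. ] shift [0.16  0.035 0.217] turn [ 0.0015  0.     -0.0037] F [ 0.2 -0.2 -0.2] gap 0.41 gf 0.0
scene 1 585 ztop 145.47526729701218 y [ 81.97  111.437] angle 2.3412344574058124
scene -1 1219 ztop 144.57093491330238 y [-107.248  -78.044] angle 2.31374642676384
scene lever 1 141 x= [-0.287  0.271 -2.752] at z90 21.635255114983448 y [-24.506  11.768] 91.20897165623182
scene lever -1 228 x= [-0.276 -0.348  4.996] at z90 -26.348616983007126 y [-35.182   1.359] 90.66248825740035
side 1 977 ztop 148.5932387265172 y [ 76.328 110.736] angle 2.302665697384124
side -1 225 ztop 149.62136599669876 y [-110.936  -80.296] angle 2.281987177369172
side lever 1 104 x= [ -0.258   0.321 -12.157] at z90 16.738157927975312 y [-26.088  11.264] 95.17597441798637
side lever -1 39 x= [-0.28  -0.281 -3.958] at z90 -29.22774344281188 y [-36.557  -1.518] 95.44399038095037
wrist 1 8450 ztop 145.7068634289538 y [ 78.357 107.995] angle 2.314365539017924
wrist -1 4132 ztop 145.18362420055277 y [-110.03   -80.631] angle 2.3190650853640555
wrist lever 1 422 x= [ -0.27    0.389 -18.258] at z90 16.723856552983612 y [-28.153   8.291] 92.10756835445483
wrist lever -1 369 x= [-0.275 -0.388  5.436] at z90 -29.44148050556582 y [-38.06  -3.06] 92.63371927582875
```

View pics/e.png

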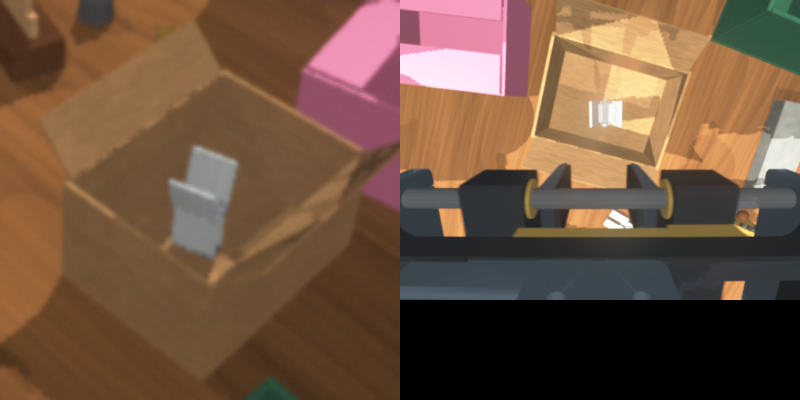

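Both flaps are at about 2.3 rad. The clip stands clear: the scene crop shows it at about (205,200) and the wrist crop at (605,113). It is turned about 15.4° from the carton, centred near world (550,240).

Call:
play_rows(
  motion=[
    [0.05,0.015,0.0,0,0,0],
    [0.1,0.03,0.02,0,0,0],
    [0.155,0.033,0.06,0,0,0],
    [0.155,0.033,0.12,0,0,0],
    [0.155,0.033,0.2,0,0,0],
  ],
)

```text
time: 8.75
position: [548.6, 241.2, 163.4]
tool_rot: [[-0.316, 0.949, 0.0], [0.949, 0.316, 0.0], [0.0, 0.0, -1.0]]
wrist_force: [0.7, -0.1, -0.9]
finger_gap: 0.978
gripper_force: 0.0
```

Call:
play_rows(
  motion=[
    [0,0,0,0,0,0],
    [0,0,0,0,0,0],
    [0,0,0,0,0,0],
    [0,0,0,0,0,0],
    [0,0,0,0,0,0],
  ],
)

```text
time: 9.25
position: [549.4, 239.6, 165.3]
tool_rot: [[-0.315, 0.949, 0.001], [0.949, 0.315, 0.0], [0.0, 0.001, -1.0]]
wrist_force: [-0.4, 0.0, 0.8]
finger_gap: 0.998
gripper_force: 0.0
```

```bash
python3 -c "
from h import *
to((550,240,66),18.9)
fs={n:grab_frame(n) for n in('scene','side')}
for n in fs:
    P,C=cloud(fs,(n,)); q=P[box(P,(470,160,165),(640,320,260))]; print(n,len(q),np.percentile(q,[.5,99.5],axis=0).round(1))"
```

```text
t 9.25 tip [549.4 239.6 203.8] shift [0.001 0.002 0.459] turn [ 0.0006 -0.     -0.0045] F [-0.4  0.   0.8] gap 0.998 gf 0.0
scene 647 [[492.5 224.  201.9]
 [610.7 275.7 259.7]]
side 453 [[489.3 203.8 204.4]
 [607.3 268.6 259.9]]
```

The measured fingertip height (about 203) agrees with the corrected value, so I'm descending.

Call:
play_rows(
  motion=[
    [0,0,0.1,0,0,-0.004],
    [0,0,0.2,0,0,-0.004],
    [0,0,0.3,0,0,-0.004],
    [0,0,0.4,0,0,-0.004],
    [0,0,0.455,0,0,-0.004],
  ],
)

```text
time: 9.85
position: [548.1, 239.0, 26.0]
tool_rot: [[-0.323, 0.946, -0.002], [0.946, 0.323, -0.001], [-0.0, -0.002, -1.0]]
wrist_force: [-1.2, 0.8, 1.1]
finger_gap: 1.003
gripper_force: 0.0
```

```bash
python3 -c "
from h import *
to((550,240,66),18.9)"
```

```text
t 9.85 tip [548.1 239.   64.5] shift [ 0.001  0.007 -0.005] turn [-0.001   0.     -0.0005] F [-1.2  0.8  1.1] gap 1.003 gf 0.0
```

Call:
play_rows(
  motion=[
    [0,0.005,0,0,0,0],
    [0,0.005,0,0,0,0],
    [0,0.005,0,0,0,0],
    [0,0.005,0,0,0,0],
    [0,0.005,0,0,0,0],
  ],
  claw=0,
)

```text
time: 10.35
position: [551.0, 240.1, 29.0]
tool_rot: [[-0.323, 0.946, 0.001], [0.946, 0.323, 0.001], [0.0, 0.001, -1.0]]
wrist_force: [0.3, -0.1, -0.6]
finger_gap: 0.588
gripper_force: 0.0
```

Call:
play_rows(
  motion=[
    [0,0,0,0,0,0],
    [0,0,0,0,0,0],
    [0,0,0,0,0,0],
    [0,0,0,0,0,0],
    [0,0,0,0,0,0],
  ],
)

```text
time: 10.85
position: [550.9, 240.2, 29.9]
tool_rot: [[-0.323, 0.946, 0.0], [0.946, 0.323, 0.0], [0.0, 0.0, -1.0]]
wrist_force: [-8.2, -2.4, 26.5]
finger_gap: 0.39
gripper_force: 30.2
```

Call:
play_rows(
  motion=[
    [0,0,0,0,0,0],
    [0,0,0,0,0,0],
    [0,0,0,0,0,0],
    [0,0,0,0,0,0],
    [0,0,0,0,0,0],
  ],
)

```text
time: 11.35
position: [550.9, 240.2, 29.9]
tool_rot: [[-0.323, 0.946, 0.0], [0.946, 0.323, 0.0], [0.0, 0.0, -1.0]]
wrist_force: [-7.5, -3.8, 26.4]
finger_gap: 0.387
gripper_force: 30.2
```

Call:
play_rows(
  motion=[
    [0,0,-0.003,0,0,0],
    [0,0,-0.006,0,0,0],
    [0,0,-0.01,0,0,0],
    [0,0,-0.01,0,0,0],
    [0,0,-0.01,0,0,0],
  ],
)

```text
time: 11.85
position: [550.3, 239.9, 31.4]
tool_rot: [[-0.323, 0.946, -0.0], [0.946, 0.323, -0.0], [-0.0, -0.0, -1.0]]
wrist_force: [-3.5, -0.7, 8.5]
finger_gap: 0.332
gripper_force: 29.3
```

Call:
play_rows(
  motion=[
    [0,0,-0.004,0,0,0],
    [0,0,-0.008,0,0,0],
    [0,0,-0.015,0,0,0],
    [0,0,-0.02,0,0,0],
    [0,0,-0.02,0,0,0],
  ],
)

```text
time: 12.35
position: [550.6, 240.0, 37.3]
tool_rot: [[-0.323, 0.946, 0.0], [0.946, 0.323, 0.0], [0.0, 0.0, -1.0]]
wrist_force: [-0.6, -0.1, -0.9]
finger_gap: 0.308
gripper_force: 29.7
```

```bash
python3 -c "
from h import *
to((550,240,210),18.9)
fs={n:grab_frame(n) for n in('scene','side')}
save('g.png',np.hstack([cv2.resize(fs['scene']['img'][200:360,250:410],(400,400)),cv2.resize(fs['side']['img'][80:230,180:330],(400,400))]))"
```

```text
t 12.35 tip [550.6 240.   75.8] shift [ 0.001 -0.002 -0.447] turn [ 0.0002 -0.     -0.0004] F [-0.6 -0.1 -0.9] gap 0.308 gf 29.669651985168457
```

View pics/g.png

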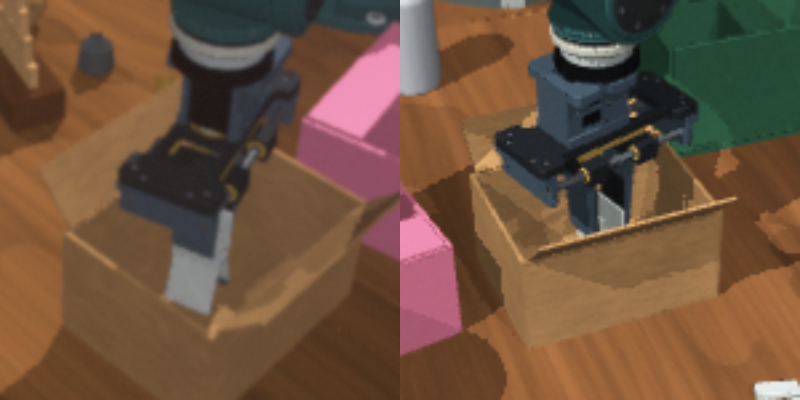

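The clip is held wide open: the gap is 28 mm and the crop shows it between the fingers at about (195,260). Next I lift it out.

Call:
play_rows(
  motion=[
    [0,0,-0.08,0,0,0],
    [0,0,-0.2,0,0,0],
    [0,0,-0.33,0,0,0],
    [0,0,-0.46,0,0,0],
    [0,0,-0.58,0,0,0],
  ],
)

```text
time: 12.95
position: [550.4, 239.9, 212.9]
tool_rot: [[-0.323, 0.946, 0.0], [0.946, 0.323, 0.0], [0.0, 0.0, -1.0]]
wrist_force: [-0.1, -0.0, -0.8]
finger_gap: 0.303
gripper_force: 29.7
```

Call:
play_rows(
  motion=[
    [0,0,-0.02,0,0,0],
    [-0.02,0,-0.04,0,0,0.01],
    [-0.05,0,-0.05,0,0,0.02],
    [-0.1,0,-0.05,0,0,0.03],
    [-0.15,0,-0.05,0,0,0.05],
  ],
)

```text
time: 13.45
position: [564.9, 195.8, 224.9]
tool_rot: [[-0.225, 0.974, -0.002], [0.974, 0.225, -0.001], [-0.0, -0.002, -1.0]]
wrist_force: [0.4, 0.9, -1.3]
finger_gap: 0.308
gripper_force: 29.7
```

```bash
python3 -c "
from h import *
to((542,-274,265),1.3)
fs={n:grab_frame(n) for n in('scene','side')}
for n in fs:
    P,C=cloud(fs,(n,)); k=box(P,(470,110,165),(640,300,300))&(C.max(1)-C.min(1)<30)&(C.mean(1)>85);q=P[k]; print(n,len(q))
    for lo in range(165,300,8):
        b=q[(q[:,2]>=lo)&(q[:,2]<lo+8)]
        if len(b)>3: print(lo,len(b),b.min(0).round(),b.max(0).round())
"
```

```text
t 13.45 tip [564.9 195.8 263.4] shift [-1.509 -0.426 -0.004] turn [-0.0008  0.0002  0.1019] F [ 0.4  0.9 -1.3] gap 0.308 gf 29.668720364570618
scene 781
197 75 [541. 184. 197.] [589. 221. 205.]
205 96 [541. 183. 205.] [589. 220. 213.]
213 89 [545. 182. 213.] [585. 219. 221.]
221 93 [546. 182. 221.] [585. 219. 229.]
229 81 [547. 181. 229.] [581. 220. 237.]
237 50 [556. 184. 237.] [580. 218. 245.]
245 108 [550. 183. 245.] [583. 220. 253.]
253 50 [540. 186. 253.] [587. 220. 261.]
261 43 [541. 197. 261.] [588. 219. 269.]
269 40 [540. 199. 269.] [576. 219. 277.]
277 44 [541. 198. 277.] [576. 219. 285.]
285 12 [550. 200. 285.] [575. 218. 287.]
side 568
197 15 [538. 171. 200.] [588. 216. 205.]
205 58 [537. 169. 205.] [587. 212. 213.]
213 57 [540. 168. 213.] [583. 210. 221.]
221 58 [543. 169. 221.] [582. 209. 229.]
229 55 [546. 170. 229.] [582. 212. 237.]
237 47 [548. 171. 237.] [577. 210. 245.]
245 52 [546. 168. 245.] [580. 208. 253.]
253 67 [548. 171. 253.] [580. 208. 261.]
261 38 [554. 170. 261.] [582. 214. 269.]
269 38 [554. 172. 269.] [583. 214. 277.]
277 45 [556. 170. 277.] [582. 220. 285.]
285 38 [557. 170. 285.] [583. 214. 290.]
```

Call:
play_rows(
  motion=[
    [-0.15,-0.042,0,0,0,0.02],
    [-0.3,-0.085,0,0,0,0.04],
    [-0.45,-0.127,0,0,0,0.06],
    [-0.6,-0.17,0,0,0,0.08],
    [-0.75,-0.212,0,0,0,0.1],
  ],
)

```text
time: 14.05
position: [553.5, -38.3, 225.7]
tool_rot: [[-0.027, 1.0, -0.0], [1.0, 0.027, 0.0], [0.0, -0.0, -1.0]]
wrist_force: [0.5, -0.4, -1.1]
finger_gap: 0.306
gripper_force: 29.7
```

```bash
python3 -c "
from h import *
to((542,-274,262),1.3)"
```

```text
t 14.05 tip [553.5 -38.3 264.2] shift [-0.784 -0.059  0.007] turn [-0.0002 -0.0001  0.002 ] F [ 0.5 -0.4 -1.1] gap 0.306 gf 29.73912477493286
```

Call:
play_rows(
  motion=[
    [-0.15,-0.01,0,0,0,0.002],
    [-0.3,-0.02,0,0,0,0.002],
    [-0.45,-0.035,0,0,0,0.002],
    [-0.6,-0.045,0,0,0,0.002],
    [-0.74,-0.055,0,0,0,0.002],
  ],
)

```text
time: 14.55
position: [543.3, -260.9, 225.6]
tool_rot: [[-0.024, 1.0, -0.0], [1.0, 0.024, 0.0], [0.0, -0.0, -1.0]]
wrist_force: [1.1, 0.4, -0.6]
finger_gap: 0.305
gripper_force: 29.7
```

Call:
play_rows(
  motion=[
    [-0.01,0,0,0,0,0],
    [-0.02,0,0.01,0,0,0],
    [-0.02,0,0.02,0,0,0],
    [-0.02,0,0.03,0,0,0],
    [-0.02,0,0.03,0,0,0],
  ],
)

```text
time: 15.05
position: [544.0, -263.6, 216.4]
tool_rot: [[-0.026, 1.0, -0.001], [1.0, 0.026, 0.0], [0.0, -0.001, -1.0]]
wrist_force: [-0.2, 0.6, -1.4]
finger_gap: 0.305
gripper_force: 29.7
```

```bash
cat > c.py <<'E'
from h import *
np.set_printoptions(precision=1,suppress=True)
to((542,-274,190),1.3)
fs={n:grab_frame(n) for n in('scene','side')}
np.save('f6.npy',fs,allow_pickle=True)
for n in fs:
    P,C=cloud(fs,(n,)); k=box(P,(480,-350,50),(610,-200,150));q=P[k]
    cl=box(P,(490,-340,90),(600,-210,250))&(C.max(1)-C.min(1)<30)&(C.mean(1)>60); e=P[cl]
    for lo in range(90,250,8):
        b=e[(e[:,2]>=lo)&(e[:,2]<lo+8)]
        if len(b)>3: print(n,lo,len(b),np.percentile(b[:,:2],[2,50,98],axis=0).ravel())
E
python3 c.py
```

```text
t 15.05 tip [ 544.  -263.6  254.9] shift [-0.  -0.   0.2] turn [-0. -0.  0.] F [-0.2  0.6 -1.4] gap 0.305 gf 29.739917814731598
scene 90 51 [ 542.6 -323.   544.5 -269.9  546.9 -223.8]
scene 98 47 [ 542.2 -320.7  545.1 -270.7  547.2 -222.8]
scene 106 50 [ 542.8 -319.2  544.7 -271.1  546.7 -225.4]
scene 114 56 [ 541.9 -320.3  544.4 -270.7  546.9 -225.4]
scene 122 51 [ 542.2 -319.8  544.5 -267.7  547.  -224. ]
scene 130 49 [ 542.7 -320.2  544.9 -270.6  547.  -225.5]
scene 138 57 [ 542.9 -320.8  544.9 -268.9  546.9 -225. ]
scene 146 32 [ 540.9 -320.8  544.3 -275.   546.3 -225.6]
scene 186 31 [ 522.2 -279.3  561.9 -256.9  566.9 -241.4]
scene 194 56 [ 525.4 -281.   561.5 -261.8  566.1 -241.7]
scene 202 48 [ 527.  -279.9  559.9 -258.3  563.3 -242.2]
scene 210 49 [ 531.3 -279.7  558.  -258.4  560.1 -241.8]
scene 218 38 [ 533.2 -277.6  555.6 -255.1  558.6 -241.9]
scene 226 36 [ 534.8 -279.8  554.3 -249.8  557.3 -241.1]
scene 234 54 [ 532.3 -275.3  547.5 -247.5  559.9 -239.4]
scene 242 54 [ 532.5 -277.6  537.3 -256.8  560.2 -240.3]
side 90 92 [ 538.  -325.   539.3 -281.7  542.8 -229.1]
side 98 90 [ 538.2 -325.5  539.5 -287.5  542.9 -229.7]
side 106 103 [ 538.  -324.   539.3 -282.3  542.6 -228.4]
side 114 90 [ 538.  -325.1  539.2 -280.2  542.2 -229.1]
side 122 96 [ 538.  -325.1  539.6 -281.9  542.3 -227.7]
side 130 98 [ 537.7 -324.5  539.2 -280.7  542.5 -227.6]
side 138 104 [ 538.1 -325.2  539.3 -282.2  543.2 -230. ]
side 146 138 [ 538.1 -324.   540.5 -288.1  543.9 -239.1]
side 186 6 [ 520.4 -282.9  557.6 -281.2  562.9 -269. ]
side 194 109 [ 519.  -283.6  521.3 -271.4  560.6 -245.3]
side 202 93 [ 520.7 -282.8  523.4 -268.4  558.7 -246.8]
side 210 89 [ 523.3 -282.8  526.1 -269.3  557.5 -245.6]
side 218 93 [ 526.2 -282.8  528.9 -267.5  554.8 -246.5]
side 226 83 [ 528.8 -283.1  531.6 -268.9  553.1 -245.1]
side 234 50 [ 529.2 -284.9  538.1 -281.5  554.6 -248.8]
side 242 147 [ 528.5 -284.6  547.4 -274.7  555.2 -248.7]
```

Call:
play_rows(
  motion=[
    [-0.015,-0.003,0.02,0,0,0],
    [-0.035,-0.003,0.06,0,0,0],
    [-0.035,-0.003,0.11,0,0,0],
    [-0.035,-0.003,0.16,0,0,0],
    [-0.035,-0.003,0.21,0,0,0],
  ],
)

```text
time: 15.65
position: [543.1, -274.9, 152.1]
tool_rot: [[-0.025, 1.0, -0.001], [1.0, 0.025, 0.001], [0.001, -0.001, -1.0]]
wrist_force: [0.5, -0.1, -1.2]
finger_gap: 0.304
gripper_force: 29.7
```

Call:
play_rows(
  motion=[
    [0,0,0,0,0,0],
    [0,0,0,0,0,0],
    [0,0,0,0,0,0],
    [0,0,0,0,0,0],
    [0,0,0,0,0,0],
  ],
)

```text
time: 16.15
position: [543.9, -275.3, 154.6]
tool_rot: [[-0.025, 1.0, 0.001], [1.0, 0.025, -0.0], [-0.0, 0.001, -1.0]]
wrist_force: [0.3, -0.5, -0.5]
finger_gap: 0.304
gripper_force: 29.7
```

```bash
python3 c.py | awk '$2==""||$2>98'
python3 - <<'E'
from h import *
fs=np.load('f6.npy',allow_pickle=True).item()
save('i.png',np.hstack([cv2.resize(fs['scene']['img'][120:240,140:260],(400,400)),cv2.resize(fs['side']['img'][230:390,270:430],(400,400))]))
f5=np.load('f5.npy',allow_pickle=True).item();fs.update(wrist=grab_frame('wrist'));np.save('f7.npy',fs,allow_pickle=True)
E
python3 m.py f7.npy | grep angle
```

```text
scene 106 34 [ 542.9 -280.3  544.5 -249.   547.3 -224.2]
scene 114 33 [ 542.  -277.8  544.5 -249.7  546.5 -225.3]
scene 122 44 [ 541.4 -287.   544.8 -257.3  565.4 -224.9]
scene 130 63 [ 524.8 -289.   545.1 -261.3  565.7 -226.9]
scene 138 83 [ 527.4 -323.2  544.5 -262.8  564.5 -226.9]
scene 146 69 [ 529.8 -312.7  545.8 -265.   561.6 -230.2]
scene 154 40 [ 531.9 -291.   555.8 -268.1  558.9 -252.3]
scene 162 33 [ 534.2 -291.5  554.5 -265.3  556.5 -253.1]
scene 170 30 [ 537.1 -288.5  552.5 -257.9  559.7 -251.7]
scene 178 61 [ 531.9 -288.   540.2 -265.1  559.6 -252.1]
scene 186 38 [ 526.1 -288.1  534.9 -261.9  564.  -252.6]
scene 194 52 [ 524.5 -288.3  535.9 -263.   569.  -254.3]
scene 202 44 [ 524.1 -290.   535.5 -260.1  569.  -253.9]
scene 210 43 [ 523.4 -290.7  534.2 -267.3  570.  -254.8]
scene 218 9 [ 522.7 -285.7  559.6 -257.2  570.5 -254.5]
scene 226 9 [ 520.8 -288.4  558.9 -259.6  572.3 -254.8]
scene 234 7 [ 520.4 -287.8  570.4 -257.6  571.7 -255.8]
scene 242 8 [ 519.8 -290.4  566.9 -257.7  572.8 -256. ]
side 106 56 [ 538.6 -325.3  540.3 -299.8  543.3 -226.8]
side 114 55 [ 538.1 -3
[... 558 characters left out ...]
9.9 -293.7  552.8 -285.1  564.1 -258.5]
side 202 90 [ 519.4 -294.3  552.5 -288.2  563.8 -261.9]
side 210 93 [ 519.7 -294.3  553.6 -288.4  564.4 -268.4]
side 218 37 [ 519.8 -293.9  553.7 -290.6  566.4 -272.9]
side 226 21 [ 519.  -292.3  526.5 -290.6  567.6 -288.8]
side 234 25 [ 517.9 -292.2  525.5 -290.6  568.2 -289.1]
side 242 18 [ 518.7 -292.   564.8 -291.   568.9 -289.2]
scene 1 583 ztop 145.4595592718478 y [ 82.132 111.149] angle 2.3398539128758236
scene -1 1217 ztop 144.6499750575871 y [-107.404  -78.361] angle 2.3142034088713004
side 1 747 ztop 148.48776652047985 y [ 76.044 110.119] angle 2.283103732252991
side -1 186 ztop 149.33058477394587 y [-110.091  -79.73 ] angle 2.280126052459856
```

View pics/i.png

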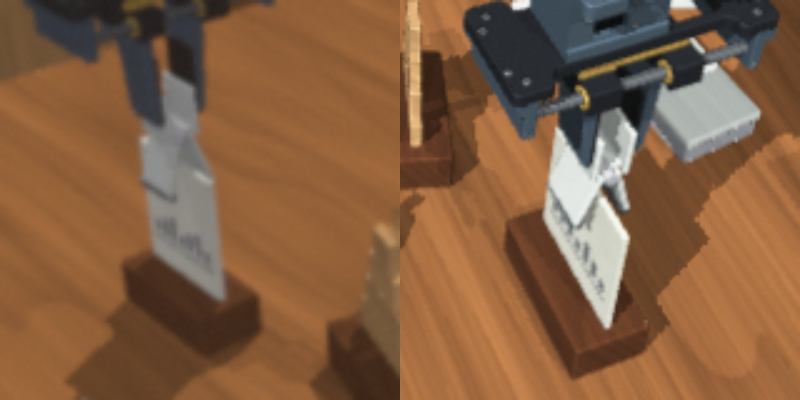

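The clip sits astride the card in both crops, at about (165,165) and (580,190). Its lips are about 24 mm below the top edge, it is centred within 2 mm, and the wrist force is about zero. The flaps are still at about 2.3 rad.

```bash
python3 -c "
from bench import arm
print(arm.close_job())"
```

```text
the job is handed in; nothing more can be done
None
```

I handed in the job with the clip held wide open astride the middle of the tide card, lips about 24 mm below its top edge, no measurable load on the card, and both flaps folded back to about 2.3 rad; the hand-in call returned no verdict.

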